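# Show the dryer-ball dish to the counter reader

### The arm

A 6-joint arm with a two-finger parallel gripper is mounted at the origin on the work surface. World frame = base frame: x ahead of the robot, y to its left, z up, the work surface at z = 0. Lengths are in mm, angles in degrees, forces in N, time in s.
With the tool pointing down it reaches from about 350 to 850 mm from the base axis. Payload 8.1 kg.
Tool frame: the origin (TCP) lies at the very end of the fingers, on their centre line; the grasp point (between the pads) lies r.tcp_to_grasp behind it (r.tcp_to_grasp is the distance from the TCP to the grasp point, in mm); z points along the fingers, y is the line along which they close (so a half turn about z gives the same grasp; the last joint's range is limited). The gripper opens to 85 mm and grips with 20 to 120 N. Pads are 22 mm wide; open, the fingers measure 114 mm over their backs; the gripper's body (76 mm by 85 mm) begins 54 mm behind the grasp point. The pads swing forward as they close: fully open they stand 13 mm farther back than shut.
Start: joints at [63.232, 7.471, 85.268, -0, 87.261, -4.893], TCP at [223.534, 556.81, 231.292] pointing down, gripper open.
Joint ranges: [-169.43, 169.43], [-51.17, 129.36], [1.28, 143.12], [-76.62, 256.62], [0, 156.53], [-152.29, 152.29]. Speed limits (degrees/s): [136.94, 136.94, 159.86, 180, 180, 180].

### API

Orientations are given as [roll, pitch, yaw] about the fixed x, y, z axes, in that order (R = Rz(yaw) Ry(pitch) Rx(roll)).
In Python, from bench import r gives the robot as it stands.
- The arm moves only by the shell command python3 -m handwheel 'ROWS' [OPENING] [FORCE]. ROWS is JSON, a list of rows, each a list of 4 numbers: the shift along the tool's x, y, z in m, then the turn about the tool's z in degrees. A call has 1 to 10 rows; each row shifts and turns the commanded pose from where the row before left it, along the tool's axes as they then stand; what a row does not reach is not made up. A row lasts 1/10 s, in which the tool goes at most 50 mm and 8.59 degrees, less where a joint would pass 70% of its speed; a pose out of reach is approached as far as the arm can. A call is refused whole if a number of a shift passes 0.05 or a number of a turn 8.59, either way. A call with a gripper value outside its range is refused whole. OPENING is the finger opening in m, from 0 to 0.0854, set as the call begins (- or left out, the last holds). The fingers move at their own pace and stop on an object; FORCE is the grip in N (left out, the last holds). Time passes only in rows, so rows that do not move let the fingers close. It gives the time, the measured TCP pose, the force, the opening and the grip force at its end, in the units of the state.
- r.sense(): the state, without advancing time (a new reading comes with each control period).
- r.snapshot(name): name is "scene" or "side" or "wrist"; returns the picture (420x560x3 uint8, red, green, blue); there is no depth.
- r.camera_params(name): a dict with "fx", "fy", "cx", "cy" (pixels), "R" (3x3) and "t" (3): a world point X has camera coordinates R X + t; the wrist camera has in their place "mount" (4x4, takes a point from camera to tool coordinates, whose origin is the TCP and whose axes are the flange's). Camera axes: x right, y down, z forward; pixel columns grow to the right and rows downward; lengths in mm; the calibration is good to about 2 mm. A picture is of the moment at which its call begins: read the wrist's pose just before it. camera_params takes no time and is no camera call.
- r.hand_in(): hands the job in; it is judged then, once.
The state is a dict: "time": time; "joint_pos": joint angles; "qd": joint speeds; "joint_efforts": joint torques, N m; "tool_pos": TCP position; "tcp_rot": TCP orientation; "ft_force": force on the tool from outside, world axes, zero at the start; "wrist_torque": the same for the moment, N m; "finger_gap": finger opening in mm; "grip_force": force on a finger pad.
Only numpy, scipy, OpenCV 4.12 (cv2) and the standard library are available. Lean on these libraries where they do the work, as an engineer would, in place of code of your own. Each camera call takes 0.05 s, during which the arm holds its last target. There are 200 camera calls.

### The job

Sign out the yellow dryer ball at the laundry counter: lift the blue dish it lies in, turn the dish about a quarter turn so that the orange tag on its rim squarely faces the dark window of the reader, and hold the tag there steadily, level with the middle of the window and about 8 cm in front of it. Keep the dish level and the loose ball in its middle all the while, do not touch the reader, and leave the other things alone. Finish while still holding the dish up in front of the reader; do not put it down.

Things in the scene. Friction and masses are not known exactly. Their poses are not given: they have to be found in the camera images.
- dish: blue round shallow plastic dish, 160 mm across, rim 23 mm high, about 250 g, loose on the table on a foot disc 100 mm across. Inside it slopes down to its middle, where the floor is 9 mm above the underside. A black grip bar bridges it over the ball along its own y, on a leg at each end. Origin: centre of its underside; z up; own +x points from the middle to the tag
- dish_grip (a point): middle of the dish's black grip bar, 120 mm above the dish's underside, over its middle. The bar is 18 mm wide (dish x), 160 mm long (dish y) and 20 mm tall, with 50 mm of air between it and the ball; its legs are at y = +-76 mm. Pinch it here from above, across the 18 mm
- dish_tag (a point): middle of the outer face of the orange square tag (40 x 40 mm, 4 mm thick, with black bars) that stands upright on the dish's rim, with an orange top edge 16 mm deep; 84 mm from the dish's middle along its own +x and 35 mm above its underside
- ball_center (a point): centre of the loose yellow dryer ball, 50 mm in diameter, about 60 g, that rolls freely in the blue dish
- reader: counter reader fixed to the table: black foot 70 x 100 mm, grey neck, white head 60 x 85 x 85 mm (x, y, z), underside 97 mm and top 182 mm above the table. Origin: on the table below the front face of the head; z up; own +x points into the head: the window looks along its own -x, towards the robot's side
- reader_window (a point): middle of the reader's dark window with a red stripe, on the front face of the head, 140 mm above the table; same axes as the reader
- spare_dish: bystander: the same dish (with the same bar) in white with a grey tag, holding a green ball; origin at the centre of its underside
- detergent: bystander: green bottle, 66 mm across, 200 mm tall; origin at the centre of its underside
- softener: bystander: orange bottle, 60 mm across, 170 mm tall; origin at the centre of its underside
- coin_cup: bystander: white cup 80 mm across, 90 mm tall; origin at the centre of its underside
- lint_brush: bystander: wooden brush lying flat on the table; origin under its middle
- bead_jar: bystander: glass jar 70 mm across, 100 mm tall; origin at the centre of its underside
Mind the look-alikes: they are no part of the job. Of the things that look like the dish, the larger one is meant. What is shaped like the part that bears ball_center but pink is not meant.

How it is judged:
By the outcome, as a careful person would: the job done as asked, in the order asked, and still so for the second after the job is handed in, while the arm keeps its last pose, push and grip.
It also fails if it takes over 48 s, if anything falls off the work surface, if the arm or the gripper's body presses on something with over 40 N, if the wrist force passes 120 N, or if a joint passes its speed limit or range.

## Working session

There is one attempt and no reset: what is moved stays moved. The work goes in short steps, Python scripts to look and compute and a shell command to move; the robot and the scene stay as the last step left them, time stands still between calls to the robot, and variables do not carry over. Pictures are saved under pics/ and viewed, at most 10 in all, crops included, and the job is handed in when it is done.

```bash
mkdir -p pics && ls
python3 - <<'E'
from bench import r
import cv2,numpy as np,json
s=r.sense(); print(s['time'],s['tool_pos'],s['tcp_rot'],s['finger_gap'],r.tcp_to_grasp)
for n in("scene","side","wrist"):
    im=r.snapshot(n); cv2.imwrite(f'pics/{n}0.png',im[:,:,::-1])
    p=r.camera_params(n); print(n,{k:np.round(v,3).tolist() for k,v in p.items()})
E
```

```text
pics
0.0 [223.28367126 556.32484273 230.21525991] [-1.79894069e+02 -8.68219351e-03  1.58127491e+02] 85.60783536053839 18.700000000000003
scene {'fx': 464.128, 'fy': 464.128, 'cx': 287.414, 'cy': 211.707, 'R': [[0.827, 0.561, 0.006], [0.448, -0.653, -0.61], [-0.338, 0.508, -0.792]], 't': [-443.191, -165.738, 1406.419]}
side {'fx': 533.241, 'fy': 533.241, 'cx': 281.975, 'cy': 199.718, 'R': [[-0.742, -0.67, 0.014], [-0.481, 0.517, -0.708], [0.467, -0.532, -0.706]], 't': [408.334, 330.373, 1358.811]}
wrist {'fx': 315.56, 'fy': 315.56, 'cx': 277.29, 'cy': 208.806, 'mount': [[-0.0, -0.957, -0.29, 74.119], [1.0, -0.001, 0.0, -0.39], [-0.001, -0.29, 0.957, -141.769], [0.0, 0.0, 0.0, 1.0]]}
```

View pics/scene0.png

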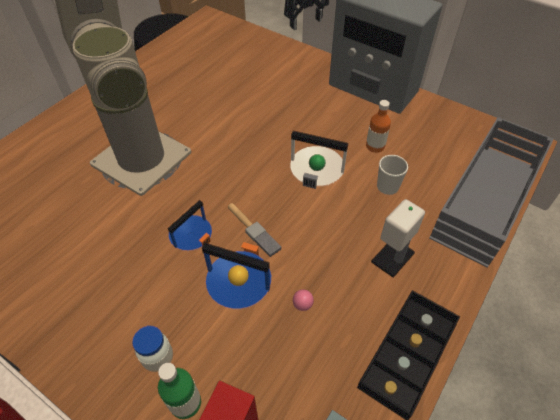

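View pics/side0.png

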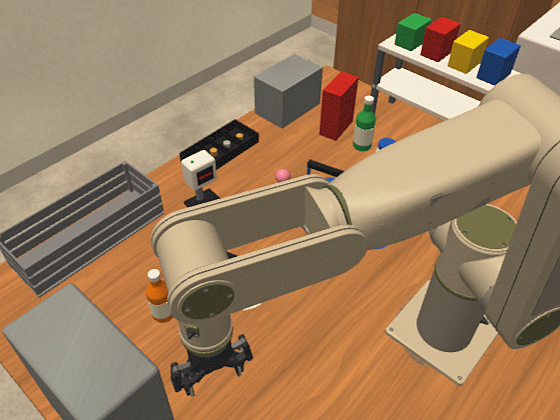

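The scene view shows the blue dish with the yellow ball near (238,275), its bar from (207,250) to (268,262) and its orange tag near (250,248). The reader head is near (403,225) and a smaller blue dish near (190,232). The side view is mostly blocked by the arm, but shows the reader window near (205,172). I'll zoom in next.

Run:
```python
import cv2,numpy as np
a=cv2.imread('pics/scene0.png');b=cv2.imread('pics/side0.png')
A=cv2.resize(a[180:320,180:300],None,fx=4,fy=4,interpolation=cv2.INTER_CUBIC)
B=cv2.resize(a[190:290,360:430],None,fx=4,fy=4,interpolation=cv2.INTER_CUBIC)
C=cv2.resize(b[140:220,165:235],None,fx=4,fy=4,interpolation=cv2.INTER_CUBIC)
o=np.zeros((600,800,3),np.uint8); o[:560,:480]=A; 
o[:280,500:780]=cv2.resize(B,(280,400))[:280]; o[280:600,500:780]=C
cv2.imwrite('pics/crop1.png',o)
```

```text
(no output)
```

View pics/crop1.png

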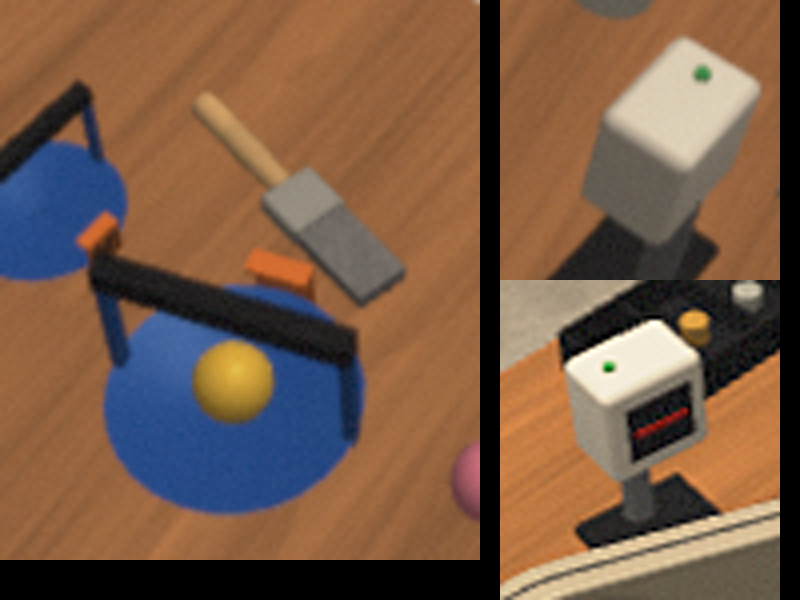

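The crop gives the tag top edge corners, bar, ball and rim in the scene view. The reader window is visible in side crop at (622,408) to (694,460), and the head top in both views. Now I fit poses to these.

```bash
cat > h.py <<'E'
from bench import r
import numpy as np
from scipy.optimize import least_squares
def proj(n,X,cam=None):
    p=r.camera_params(n) ; X=np.atleast_2d(X)
    R,t=(np.array(p['R']),np.array(p['t'])) if cam is None else cam
    c=X@R.T+t; return np.c_[p['fx']*c[:,0]/c[:,2]+p['cx'],p['fy']*c[:,1]/c[:,2]+p['cy']]
def place(q,L):
    c,s=np.cos(q[2]),np.sin(q[2]); L=np.array(L,float)
    return np.c_[q[0]+c*L[:,0]-s*L[:,1],q[1]+s*L[:,0]+c*L[:,1],L[:,2]]
def ground(n,uv,z):
    p=r.camera_params(n);R,t=np.array(p['R']),np.array(p['t']);C=-R.T@t
    d=R.T@[(uv[0]-p['cx'])/p['fx'],(uv[1]-p['cy'])/p['fy'],1]; return C+d*(z-C[2])/d[2]
def fit(obs,q0,zyaws=range(0,360,45)):
    # obs: (cam, local point, pixel)
    f=lambda q:np.concatenate([(proj(n,place(q,[L]))[0]-uv) for n,L,uv in obs])
    S=[least_squares(f,[*q0,np.radians(a)],loss='soft_l1',x_scale=[100,100,1]) for a in zyaws]
    s=min(S,key=lambda s:s.cost); return s.x,np.round(f(s.x).reshape(-1,2),1)
E
cat > m1.py <<'E'
from h import *
A=lambda u,v:np.array([180+u/4,180+v/4]); B=lambda u,v:np.array([360+(u-500)/4,190+v/4]); C=lambda u,v:np.array([165+(u-500)/4,140+(v-280)/4])
print('ball',ground('scene',A(233,382),34),'tagtop',ground('scene',A(280,268),55),'bar',ground('scene',A(224,307),120),'rim',ground('scene',A(234,398),23))
print('barends',ground('scene',A(94,270),120),ground('scene',A(354,345),120))
print('pink',ground('scene',(303,300),25))
o=[('scene',(76,0,55),A(280,268)),('scene',(0,0,120),A(224,307)),('scene',(0,0,34),A(233,382)),('scene',(0,80,120),A(94,270)),('scene',(0,-80,120),A(354,345))]
q,e=fit(o,ground('scene',A(233,382),34)[:2]);print('dish',q[:2],np.degrees(q[2])%360,e.tolist())
w0=ground('side',C(660,422),140);print('win',w0)
print('headtop scene',ground('scene',B(685,103),182),'side',ground('side',C(635,365),182))
for ax in (0,):
  o=[('side',(0,0,140),C(660,422)),('scene',(30,0,182),B(684,103)),('side',(30,0,182),C(635,365)),
   ('scene',(60,0,182),B(722,62)),]
  q,e=fit(o[:3],w0[:2]);print('reader',q[:2],np.degrees(q[2])%360,e.tolist())
  P=[(x,y,z) for z in(97,182) for x in(0,60) for y in(-42.5,42.5)]
  print(P);s=proj('scene',place(q,P));print('scene crop',((s-[360,190])*4+[500,0]).round().tolist())
  s=proj('side',place(q,P));print('side crop',((s-[165,140])*4+[500,280]).round().tolist())
E
python3 m1.py
```

```text
ball [ 508.76031219 -172.11278549   34.        ] tagtop [ 492.05791323 -100.85990753   55.        ] bar [ 510.50383608 -171.80584492  120.        ] rim [ 511.49557996 -176.03228264   23.        ]
barends [ 433.55391494 -194.23670777  120.        ] [ 585.74346772 -150.50919643  120.        ]
pink [ 671.00121277 -134.56618594   25.        ]
dish [ 510.04232172 -172.39966336] 105.48073726118422 [[-0.3, -0.9], [-0.3, 0.1], [0.3, 0.3], [-0.1, -0.3], [0.4, 0.5]]
win [750.66211543 114.66290226 140.        ]
headtop scene [788.44376275 103.08958874 182.        ] side [771.88252644 114.57050076 182.        ]
reader [755.32094547 111.81280036] 346.88686632967483 [[-0.3, -1.2], [-1.0, -1.3], [-0.4, -3.5]]
[(0, -42.5, 97), (0, 42.5, 97), (60, -42.5, 97), (60, 42.5, 97), (0, -42.5, 182), (0, 42.5, 182), (60, -42.5, 182), (60, 42.5, 182)]
scene crop [[567.0, 192.0], [657.0, 115.0], [645.0, 255.0], [735.0, 174.0], [591.0, 107.0], [685.0, 28.0], [675.0, 171.0], [769.0, 88.0]]
side crop [[714.0, 438.0], [613.0, 482.0], [674.0, 394.0], [575.0, 436.0], [705.0, 352.0], [600.0, 396.0], [665.0, 308.0], [561.0, 350.0]]
```

```bash
cat > m2.py <<'E'
from h import *
B=lambda u,v:np.array([360+(u-500)/4,190+v/4]); C=lambda u,v:np.array([165+(u-500)/4,140+(v-280)/4])
S=[('scene',(0,-42.5,182),B(605,115)),('scene',(0,42.5,182),B(685,38)),('scene',(60,-42.5,182),B(687,168)),('scene',(60,42.5,182),B(760,88)),('scene',(0,-42.5,97),B(583,195)),('scene',(60,-42.5,97),B(655,242))]
D=[('side',(0,-42.5,182),C(702,362)),('side',(0,42.5,182),C(620,405)),('side',(60,42.5,182),C(566,370)),('side',(60,-42.5,182),C(660,322)),('side',(0,0,140),C(660,422))]
for o in (S,D,S+D):
  q,e=fit(o,[765,110]);print('reader',q[:2],np.degrees(q[2]),e.tolist())
E
python3 m2.py
python3 - <<'E'
import sys;sys.path.insert(0,'.')
from h import *
for n,uv,z in (('brush1',(231,207),10),('brush2',(262,240),15),('spare',(317,168),20),('softener',(379,130),80),('cup',(391,175),45),('jar',(152,348),50),('green',(180,390),100),('small',(190,232),15),('rbox',(230,400),60)): print(n,ground('scene',uv,z).round())
E
```

```text
brush1 [350.  -3.  10.]
brush2 [487. -46.  15.]
spare [472. 247.  20.]
softener [569. 431.  80.]
cup [670. 322.  45.]
jar [ 472. -423.   50.]
green [ 598. -461.  100.]
small [ 316. -133.   15.]
rbox [ 679. -414.   60.]Traceback (most recent call last):
  File "m2.py", line 6, in <module>
    q,e=fit(o,[765,110]);print('reader',q[:2],np.degrees(q[2]),e.tolist())
        ~~~^^^^^^^^^^^^^
  File "h.py", line 17, in fit
    S=[least_squares(f,[*q0,np.radians(a)],loss='soft_l1',x_scale=[100,100,1]) for a in zyaws]
       ~~~~~~~~~~~~~^^^^^^^^^^^^^^^^^^^^^^^^^^^^^^^^^^^^^^^^^^^^^^^^^^^^^^^^^^
    return func(*args, **kwargs)
    result = trf(vector_fun.fun, vector_fun.jac, x0, f0, J0, lb, ub, ftol, xtol,
                 gtol, max_nfev, x_scale, loss_function, tr_solver,
                 tr_options.copy(), verbose, callback=callback_wrapped)
    return trf_no_bounds(
        fun, jac, x0, f0, J0, ftol, xtol, gtol, max_nfev, x_scale,
        loss_function, tr_solver, tr_options, verbose, callback=callback)
    J = jac(x)
    self._update_jac()
    ~~~~~~~~~~~~~~~~^^
    self.J = self.jac_wr
[... 563 characters left out ...]
             ^^^
    df = [f_eval - f0 for f_eval in f_evals]
                                    ^^^^^^^
    f = np.atleast_1d(self.fun(x, *self.args, **self.kwargs))
                      ~~~~~~~~^^^^^^^^^^^^^^^^^^^^^^^^^^^^^^
    return np.atleast_1d(self.fun(x))
                         ~~~~~~~~^^^
    return self.f(x, *self.args, **self.kwargs)
           ~~~~~~^^^^^^^^^^^^^^^^^^^^^^^^^^^^^^
  File "h.py", line 16, in <lambda>
    f=lambda q:np.concatenate([(proj(n,place(q,[L]))[0]-uv) for n,L,uv in obs])
                                ~~~~^^^^^^^^^^^^^^^^
  File "h.py", line 5, in proj
    p=r.camera_params(n) ; X=np.atleast_2d(X)
ValueError: time passes only in moves, steps and waits
```

```bash
sed -i 's/r\.camera_params(/cam_(/; s/^def proj/import functools\ncam_=functools.lru_cache(None)(r.camera_params)\ndef proj/' h.py && python3 m2.py 2>&1 | tail -5; python3 -c "
from h import *
s=r.sense();print(s['time'],s['tool_pos'],s['tcp_rot'])"
```

```text
reader [758.03639394 112.06151946] -9.57013022829473 [[-1.6, -0.9], [0.3, -2.6], [0.1, 1.1], [3.4, -1.0], [-2.2, 0.4], [0.5, 3.4]]
reader [742.7806063  115.27223274] 354.72323892634614 [[1.8, -1.0], [-1.8, 1.4], [-0.7, -0.4], [-0.3, -1.0], [1.7, 1.4]]
reader [753.48849713 111.97942608] 353.2062465109394 [[-2.6, -1.3], [-2.3, -3.9], [-0.3, -0.1], [1.4, -3.1], [-3.2, 0.0], [0.1, 2.2], [0.3, -3.0], [-3.7, -1.1], [-2.0, -3.0], [-1.2, -3.2], [0.0, -0.9]]
0.15 [223.3413633  556.42927218 230.46949341] [-1.79917057e+02 -7.45081702e-03  1.58124658e+02]
```

Poses: dish at (510,-172), yaw 105.5°, which fits to under 1 px and is consistent with the given sizes. The reader window is near (753,112), yaw about -7°, which I'll refine later. I'm moving above the dish now.

```bash
python3 -m handwheel '[[-0.006,-0.006,0,0],[-0.012,-0.013,0,0],[-0.018,-0.019,0,0],[-0.018,-0.019,0,0],[-0.018,-0.019,0,0],[-0.018,-0.019,0,0],[-0.018,-0.019,0,0],[-0.018,-0.019,0,0],[-0.018,-0.019,0,0],[-0.018,-0.019,0,0]]' && python3 -m handwheel '[[-0.018,-0.019,0,0],[-0.018,-0.019,0,0],[-0.018,-0.019,0,0],[-0.018,-0.019,0,0],[-0.018,-0.019,0,0],[-0.018,-0.019,0,0],[-0.018,-0.019,0,0],[-0.018,-0.019,0,0],[-0.018,-0.019,0,0],[-0.018,-0.019,0,0]]'
```

```text
time: 1.15
tool_pos: [310.4, 336.2, 231.2]
tcp_rot: [-180.0, 0.0, 158.1]
ft_force: [0.0, 0.1, -0.0]
finger_gap: 85.5
grip_force: 0.0
time: 2.15
tool_pos: [406.4, 93.0, 231.2]
tcp_rot: [180.0, 0.0, 158.1]
ft_force: [0.8, -0.1, -0.7]
finger_gap: 85.5
grip_force: 0.0
```

```bash
python3 -m handwheel '[[-0.018,-0.019,0,0],[-0.018,-0.019,0,0],[-0.018,-0.019,0,0],[-0.018,-0.019,0,0],[-0.018,-0.019,0,0],[-0.018,-0.019,0,0],[-0.018,-0.019,0,0],[-0.018,-0.019,0,0],[-0.018,-0.019,0,0],[-0.010,-0.010,0,0]]' && python3 -m handwheel '[[-0.008,-0.009,0,0],[0,0,0,-7.5],[0,0,0,-7.5],[0,0,0,-7.5],[0,0,0,-7.5],[0,0,0,-7.4],[0,0,0,0],[0,0,0,0]]'
python3 - <<'E'
from h import *
import cv2
s=r.sense();w=r.snapshot('wrist');sd=r.snapshot('side')
cv2.imwrite('pics/w1.png',w[:,:,::-1]);cv2.imwrite('pics/side1.png',sd[:,:,::-1])
print(s['tool_pos'],s['tcp_rot'],s['joint_pos'])
E
```

```text
time: 3.15
tool_pos: [498.4, -139.6, 231.1]
tcp_rot: [-180.0, -0.0, 158.0]
ft_force: [0.6, 0.3, -1.3]
finger_gap: 85.5
grip_force: 0.0
time: 3.95
tool_pos: [502.5, -148.7, 231.3]
tcp_rot: [180.0, -0.0, -164.7]
ft_force: [0.2, -0.1, 0.6]
finger_gap: 85.4
grip_force: 0.0
[ 502.53467437 -148.67940571  231.29482413] [ 1.79990325e+02 -3.17707511e-03 -1.64671351e+02] [-2.20919385e+01 -4.33159869e+00  9.72870301e+01  5.76055134e-03
  8.70529707e+01 -1.27420884e+02]
```

View pics/w1.png

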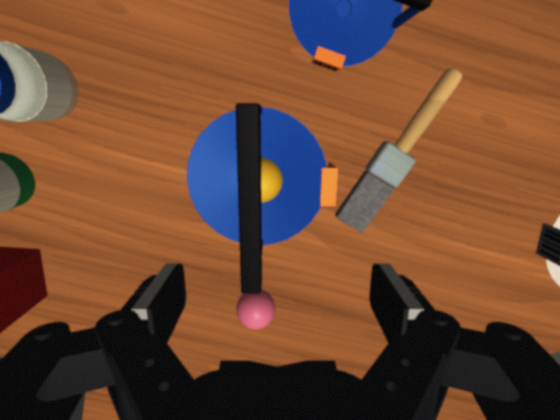

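The wrist view shows the bar from (248,103) to (252,293), the ball at (268,180), and the tag's top edge around (329,187). The brush is near (365,200), clear of the dish. I'm refining the dish pose from these and viewing the side picture for the reader.

```bash
cat > m3.py <<'E'
from h import *
from scipy.spatial.transform import Rotation as Ro
def wcam(pos,rpy):
    M=np.array(cam_('wrist')['mount']);T=np.eye(4);T[:3,:3]=Ro.from_euler('xyz',rpy,degrees=True).as_matrix();T[:3,3]=pos
    W=np.linalg.inv(T@M);return W[:3,:3],W[:3,3]
cam=wcam([502.53,-148.68,231.29],[180,0,-164.67])
L=[(9,80,130),(-9,80,130),(-9,-80,130),(9,-80,130),(84,-20,55),(84,20,55),(68,20,55),(68,-20,55),(0,0,34)]
def fitw(px,L,q0,cam):
    f=lambda q:(proj('wrist',place(q,L),cam)-px).ravel()
    s=least_squares(f,q0,loss='soft_l1');return s.x,f(s.x).reshape(-1,2).round(1)
if __name__=='__main__':
    px=np.array([(260,104),(237,104),(242,293),(262,293),(337,207),(338,168),(321,168),(320,206),(266,180)])
    q,e=fitw(px,L,[510,-172,np.radians(105)],cam);print(q[:2],np.degrees(q[2]),e.tolist())
    q,e=fitw(px[:4],L[:4],[510,-172,np.radians(105)],cam);print(q[:2],np.degrees(q[2]),e.tolist())
    q,e=fitw(px[4:8],L[4:8],[510,-172,np.radians(105)],cam);print(q[:2],np.degrees(q[2]),e.tolist())
E
python3 m3.py
python3 - <<'E'
import cv2
b=cv2.imread('pics/side1.png');cv2.imwrite('pics/crop2.png',cv2.resize(b[130:220,150:240],None,fx=6,fy=6,interpolation=cv2.INTER_CUBIC))
E
```

```text
[ 507.06384631 -170.20237147] 104.87158380112876 [[0.6, -1.0], [-1.0, -1.2], [-0.5, 2.0], [0.0, 2.1], [-0.7, -1.0], [0.7, 0.2], [2.0, 0.1], [1.1, -0.1], [-8.7, 2.6]]
[ 507.20144436 -169.99069975] 104.8838644463323 [[0.8, -0.7], [-0.8, -0.9], [-0.3, 2.2], [0.2, 2.3]]
[ 508.81977793 -170.57599324] 105.99644882730131 [[-1.1, -1.0], [-0.5, 0.2], [0.8, 0.3], [0.7, 0.2]]
```

View pics/crop2.png

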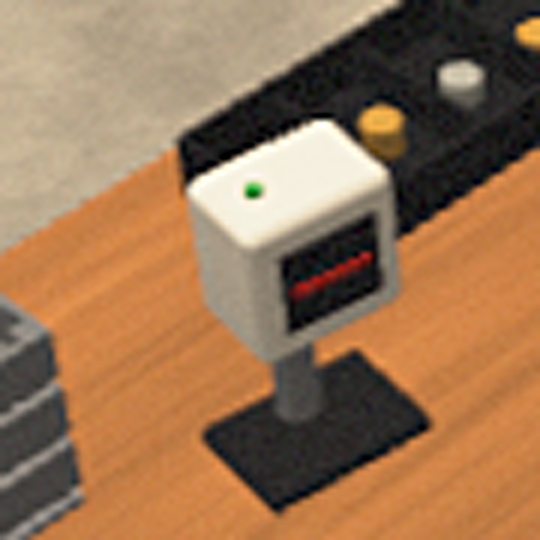

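The side crop shows the reader unobstructed. Foot corners are at (203,435), (358,352), (432,425), (280,510), and the window centre is at (333,274). The foot edges give the yaw.

```bash
cat > m4.py <<'E'
from h import *
C=lambda u,v:np.array([150+u/6,130+v/6])
F=[(203,435),(280,510),(432,425),(358,352)]
for z in (6,12):
  g=[ground('side',C(*p),z)[:2] for p in F]
  c=np.mean(g,0);print(z,'centre',c)
  for i in range(4):
    d=g[(i+1)%4]-g[i];print(i,np.linalg.norm(d),np.degrees(np.arctan2(d[1],d[0])))
w=ground('side',C(333,274),140);print('win',w)
S=[((1,0),(382,212)),]
D=[('side',(0,-42.5,182),C(394,185)),('side',(0,42.5,182),C(250,252)),('side',(60,42.5,182),C(188,188)),('side',(60,-42.5,182),C(325,118)),
 ('side',(0,0,140),C(333,274)),('side',(0,42.5,97),C(272,362)),('side',(0,-42.5,97),C(400,300)),('side',(60,42.5,97),C(208,308))]
q,e=fit(D,[750,112]);print(q[:2],np.degrees(q[2]),e.tolist())
# front-face edges on the table plane for yaw: window top/bottom edges (equal heights)
for a,b,z in (((280,258),(382,212),160),((290,333),(382,292),120),((295,290),(372,257),140)):
  d=ground('side',C(*b),z)-ground('side',C(*a),z);print('win edge',np.linalg.norm(d),np.degrees(np.arctan2(d[1],d[0]))+90)
E
python3 m4.py
python3 - <<'E'
import cv2
b=cv2.imread('pics/scene0.png');cv2.imwrite('pics/crop3.png',cv2.resize(b[195:280,360:440],None,fx=7,fy=7,interpolation=cv2.INTER_CUBIC))
E
```

```text
6 centre [783.1262593  108.77350634]
0 69.95924739850406 172.98870624247567
1 94.9535331368838 -97.25656813135737
2 69.67845885493178 -9.108057646411032
3 97.50476955118901 82.55743526104247
12 centre [778.27528214 112.41480529]
0 69.60401637655119 172.98870624247553
1 94.47138900485643 -97.25656813135738
2 69.3246535887582 -9.108057646410963
3 97.00967104425892 82.55743526104251
win [749.06809476 114.15880897 140.        ]
[747.86986613 114.9821951 ] 352.719196906277 [[0.8, -2.0], [0.1, -0.5], [-1.3, -0.6], [0.4, -1.0], [0.1, 0.3], [-0.5, 2.8], [1.9, 0.5], [-1.2, 1.0]]
win edge 56.810861916014176 -11.205355163611898
win edge 51.35144922088798 -12.326450738292536
win edge 42.392966134832136 -13.044985256684456
```

View pics/crop3.png

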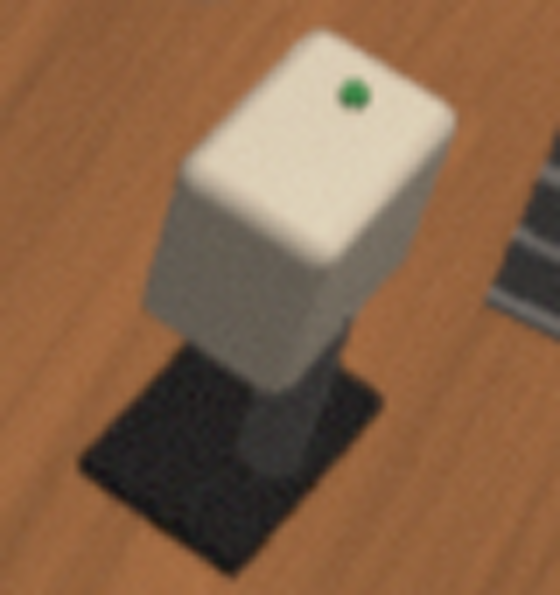

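In the scene crop, foot corners are at (80,465), (235,575), (383,402) and the head top is between (322,28) and (328,265). I combine both cameras for yaw and position.

```bash
cat > m5.py <<'E'
from h import *
P=lambda u,v:np.array([360+u/7,195+v/7]); C=lambda u,v:np.array([150+u/6,130+v/6])
for z in (6,12):
  g=[ground('scene',P(*p),z)[:2] for p in ((80,465),(235,575),(383,402))]
  print(z,'centre',(g[0]+g[2])/2)
  for i in range(2):
    d=g[i+1]-g[i];print(i,np.linalg.norm(d),np.degrees(np.arctan2(d[1],d[0])))
foot=lambda xo:[('scene',(xo-35,-50,0),P(80,465))]
H=[('scene',(0,-42.5,182),P(178,160)),('scene',(0,42.5,182),P(322,22)),('scene',(60,-42.5,182),P(330,268)),('scene',(60,42.5,182),P(462,112)),('scene',(0,-42.5,97),P(143,305)),('scene',(60,-42.5,97),P(270,395))]
D=[('side',(0,-42.5,182),C(394,182)),('side',(0,42.5,182),C(250,252)),('side',(60,42.5,182),C(186,188)),('side',(60,-42.5,182),C(325,116)),
 ('side',(0,0,140),C(333,274)),('side',(0,42.5,97),C(272,362)),('side',(0,-42.5,97),C(402,300)),('side',(60,42.5,97),C(206,308))]
for o in (H,D,H+D):
  q,e=fit(o,[750,112]);print(q[:2],np.degrees(q[2]),e.tolist())
# full fit: unknown foot x offset + thickness, per-camera pixel shift
F=[('side',(-35,50),C(280,510)),('side',(-35,-50),C(432,425)),('side',(35,-50),C(358,352)),('side',(35,50),C(203,435)),('scene',(-35,-50),P(80,465)),('scene',(35,-50),P(235,575)),('scene',(35,50),P(383,402))]
def f(v):
  q=v[:3];sh={'scene':v[5:7],'side':v[7:9]}
  r_=[proj(n,place(q,[L]))[0]+sh[n]-uv for n,L,uv in H+D]+[proj(n,place(q,[(v[3]+a,b,v[4])]))[0]+sh[n]-uv for n,(a,b),uv in F]
  return np.r_[np.ravel(r_),(v[4]-10)/4,v[5:]/1.0]
s=least_squares(f,[750,112,-.12,30,8,0,0,0,0],loss='soft_l1',x_scale=[100,100,1,10,10,1,1,1,1]);print(s.x.round(2),np.degrees(s.x[2]),s.cost);print(f(s.x)[:42].reshape(-1,2).round(1).tolist())
E
python3 m5.py
```

```text
6 centre [790.86643384 106.0781493 ]
0 67.45171088133662 -8.004531975540969
1 97.41120455699779 82.50431990312268
12 centre [791.61556119 102.03997423]
0 67.05096858595404 -8.004531975540896
1 96.83246772141435 82.50431990312272
[757.55731782 112.19204707] -9.13452014110235 [[-0.8, -0.0], [0.2, -1.5], [-0.2, -0.4], [2.2, -0.3], [-1.9, 0.5], [0.7, 2.3]]
[748.10735998 114.86729938] 352.84016210643495 [[0.8, -1.5], [0.1, -0.6], [-1.0, -0.6], [0.3, -0.7], [0.0, 0.3], [-0.5, 2.8], [1.5, 0.4], [-0.9, 1.0]]
[753.88681935 111.91391778] -7.142601290827031 [[-1.8, -0.3], [-1.8, -2.4], [-0.7, -1.3], [0.6, -1.8], [-2.8, 0.2], [0.3, 1.4], [0.1, -2.9], [-0.5, -2.0], [-1.5, -2.0], [-0.3, -2.1], [-0.5, -1.1], [-1.1, 1.3], [0.9, -1.0], [-1.4, -0.4]]
[ 7.5527e+02  1.1147e+02 -1.4000e-01  3.4090e+01  7.1400e+00  5.6000e-01
  4.0000e-01  6.8000e-01  1.5300e+00] -7.968658106835704 14.902329758253725
[[-1.0, 0.3], [-0.5, -1.5], [-0.1, -0.4], [1.7, -0.7], [-2.0, 0.9], [0.8, 2.3], [0.7, -1.6], [-0.1, -0.9], [-0.9, -1.0], [0.5, -0.8], [-0.1, 0.1], [-0.7, 2.4], [1.5, 0.4], [-0.8, 0.6], [-0.9, 0.2], [0.6, -0.2], [0.2, -0.0], [-0.6, 0.1], [-0.7, -0.4], [0.1, 0.2], [0.9, -0.3]]
```

Reader window is about (755,111.5), yaw -7.7°. Grasp: shift tool y by -23 mm, preclose to 40 mm and descend 130 mm.

```bash
python3 -m handwheel '[[0,-0.008,0,0],[0,-0.010,0,0],[0,-0.005,0.004,0],[0,0,0.012,0],[0,0,0.016,0],[0,0,0.016,0],[0,0,0.016,0],[0,0,0.016,0],[0,0,0.010,0],[0,0,0,0]]' 0.04 && python3 -m handwheel '[[0,0,0.010,0],[0,0,0.010,0],[0,0,0.010,0],[0,0,0.006,0],[0,0,0.004,0],[0,0,0,0],[0,0,0,0]]'
```

```text
time: 5.05
tool_pos: [507.3, -170.4, 138.6]
tcp_rot: [179.8, -0.2, -164.5]
ft_force: [0.1, -0.5, 0.4]
finger_gap: 40.1
grip_force: 0.0
time: 5.75
tool_pos: [509.0, -171.2, 101.5]
tcp_rot: [-180.0, 0.0, -164.5]
ft_force: [-0.1, 0.1, 0.8]
finger_gap: 39.9
grip_force: 0.0
```

```bash
python3 -m handwheel '[[0,0,0,0],[0,0,0,0],[0,0,0,0]]' 0.023 30 && python3 -m handwheel '[[0,0,0,0],[0,0,0,0],[0,0,0,0],[0,0,0,0],[0,0,0,0]]' 0.0 60 && python3 -m handwheel '[[0,0,-0.001,0],[0,0,-0.002,0],[0,0,-0.003,0],[0,0,-0.004,0],[0,0,-0.004,0],[0,0,-0.003,0],[0,0,-0.002,0],[0,0,-0.001,0],[0,0,0,0],[0,0,0,0]]'
python3 - <<'E'
from h import *
import cv2
s=r.sense();w=r.snapshot('wrist');sc=r.snapshot('scene')
cv2.imwrite('pics/w2f.png',w[:,:,::-1]);cv2.imwrite('pics/sc2f.png',sc[:,:,::-1])
print(s['tool_pos'],s['tcp_rot'],s['ft_force'],s['wrist_torque'])
o=np.zeros((420,800,3),np.uint8);o[:,:560]=w[:,:,::-1];o[:240,560:]=cv2.resize(sc[200:320,180:300,::-1],(240,240),interpolation=cv2.INTER_CUBIC);cv2.imwrite('pics/c4.png',o)
E
```

```text
time: 6.05
tool_pos: [509.0, -171.3, 101.7]
tcp_rot: [-180.0, 0.0, -164.5]
ft_force: [-0.4, -0.3, 0.4]
finger_gap: 23.3
grip_force: 0.0
time: 6.55
tool_pos: [508.9, -171.1, 101.6]
tcp_rot: [-180.0, 0.0, -164.5]
ft_force: [-0.8, 1.4, 5.5]
finger_gap: 17.1
grip_force: 59.4
time: 7.55
tool_pos: [508.7, -171.1, 121.2]
tcp_rot: [180.0, -0.0, -164.5]
ft_force: [-1.0, 0.5, -3.2]
finger_gap: 16.9
grip_force: 58.5
[ 508.71870242 -171.1441467   121.16769491] [ 1.79995028e+02 -8.30668836e-03 -1.64475992e+02] [-0.99560096  0.53562705 -3.22035517] [-0.0126961   0.00170045 -0.00878151]
```

View pics/c4.png

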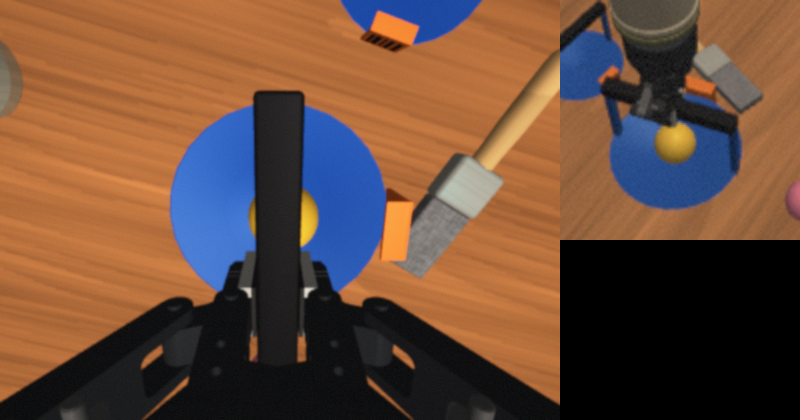

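Dish lifted level with the ball in its middle (yellow at (285,215)), load 3.2 N. Next: raise 85 mm, then turn about 113° in place with a ramp.

```bash
python3 -m handwheel '[[0,0,-0.002,0],[0,0,-0.005,0],[0,0,-0.008,0],[0,0,-0.011,0],[0,0,-0.011,0],[0,0,-0.011,0],[0,0,-0.011,0],[0,0,-0.011,0],[0,0,-0.008,0],[0,0,-0.005,0]]' && python3 -m handwheel '[[0,0,-0.002,0],[0,0,0,0.6],[0,0,0,1.2],[0,0,0,2],[0,0,0,3],[0,0,0,4],[0,0,0,4],[0,0,0,4],[0,0,0,4],[0,0,0,4]]' && python3 -m handwheel '[[0,0,0,4],[0,0,0,4],[0,0,0,4],[0,0,0,4],[0,0,0,4],[0,0,0,4],[0,0,0,4],[0,0,0,4],[0,0,0,4],[0,0,0,4]]' && python3 -m handwheel '[[0,0,0,4],[0,0,0,4],[0,0,0,4],[0,0,0,4],[0,0,0,4],[0,0,0,4],[0,0,0,4],[0,0,0,4],[0,0,0,4],[0,0,0,3]]' && python3 -m handwheel '[[0,0,0,2],[0,0,0,1],[0,0,0,0.4],[0,0,0,0],[0,0,0,0]]'
```

```text
time: 8.65
tool_pos: [509.1, -171.3, 205.5]
tcp_rot: [-180.0, 0.1, -164.5]
ft_force: [0.1, -0.2, -4.2]
finger_gap: 17.0
grip_force: 58.6
time: 9.65
tool_pos: [508.5, -171.0, 205.5]
tcp_rot: [180.0, -0.1, 168.5]
ft_force: [0.6, 0.3, -4.0]
finger_gap: 17.3
grip_force: 58.5
time: 10.65
tool_pos: [508.4, -171.0, 205.6]
tcp_rot: [-180.0, -0.1, 128.5]
ft_force: [0.4, -0.1, -2.6]
finger_gap: 17.1
grip_force: 58.5
time: 11.65
tool_pos: [508.4, -171.0, 205.5]
tcp_rot: [-179.9, -0.0, 89.5]
ft_force: [0.3, 0.1, -4.0]
finger_gap: 17.4
grip_force: 58.5
time: 12.15
tool_pos: [508.8, -171.1, 206.2]
tcp_rot: [-180.0, -0.0, 86.3]
ft_force: [0.4, -0.0, -4.5]
finger_gap: 17.4
grip_force: 58.5
```

```bash
python3 -m handwheel '[[0,0,0,0.7],[0,0,0,1.3],[0,0,0,1.3],[0,0,0,0.7],[0,0,0,0],[0.001,0.0001,0,0],[0.003,0.0004,0,0],[0.006,0.0008,0,0],[0.009,0.0012,0,0],[0.012,0.0016,0,0]]' && python3 -m handwheel '[[0.012,0.0016,0,0],[0.012,0.0016,0,0],[0.012,0.0016,0,0],[0.012,0.0016,0,0],[0.012,0.0016,0,0],[0.012,0.0016,0,0],[0.012,0.0016,0,0],[0.012,0.0016,0,0],[0.012,0.0016,0,0],[0.012,0.0016,0,0]]' && python3 -m handwheel '[[0.012,0.0016,0,0],[0.012,0.0016,0,0],[0.012,0.0016,0,0],[0.012,0.0016,0,0],[0.012,0.0016,0,0],[0.012,0.0016,0,0],[0.012,0.0016,0,0],[0.012,0.0016,0,0],[0.012,0.0016,0,0],[0.012,0.0016,0,0]]' && python3 -m handwheel '[[0.012,0.0016,0,0],[0.012,0.0016,0,0],[0.009,0.0012,0,0],[0.006,0.0008,0,0],[0.003,0.0004,0,0],[0.001,0.0001,0,0],[0,0,0,0],[0,0,0,0],[0,0,0,0],[0,0,0,0]]'
python3 - <<'E'
from h import *
import cv2
s=r.sense();print(s['tool_pos'],s['tcp_rot'],s['ft_force'],s['wrist_torque'])
I={n:r.snapshot(n)[:,:,::-1] for n in('wrist','scene','side')}
for n in I: cv2.imwrite(f'pics/{n}3f.png',I[n])
o=np.zeros((600,800,3),np.uint8)
o[:300,:400]=cv2.resize(I['wrist'],(400,300))
o[:300,400:]=cv2.resize(I['side'],(400,300))
o[300:600,:400]=cv2.resize(I['scene'],(400,300))
o[300:600,400:]=cv2.resize(I['scene'][150:270,280:440],(400,300),interpolation=cv2.INTER_CUBIC)
cv2.imwrite('pics/c5.png',o)
E
```

```text
time: 13.15
tool_pos: [517.2, -140.3, 206.3]
tcp_rot: [180.0, -0.0, 82.3]
ft_force: [0.5, 0.8, -3.4]
finger_gap: 17.0
grip_force: 58.6
time: 14.15
tool_pos: [549.2, -23.2, 206.3]
tcp_rot: [180.0, 0.0, 82.3]
ft_force: [-0.4, 0.3, -3.5]
finger_gap: 17.1
grip_force: 58.6
time: 15.15
tool_pos: [581.0, 93.6, 206.3]
tcp_rot: [-180.0, 0.0, 82.3]
ft_force: [-0.4, 0.5, -3.5]
finger_gap: 17.1
grip_force: 58.6
time: 16.15
tool_pos: [592.2, 134.2, 206.3]
tcp_rot: [180.0, 0.0, 82.3]
ft_force: [0.2, 0.5, -3.2]
finger_gap: 16.8
grip_force: 58.6
[592.15773812 134.15203814 206.34128536] [1.79998129e+02 2.55620455e-03 8.23045176e+01] [ 0.23178419  0.50607873 -3.21097219] [-0.01932294  0.03788398 -0.00668424]
```

View pics/c5.png

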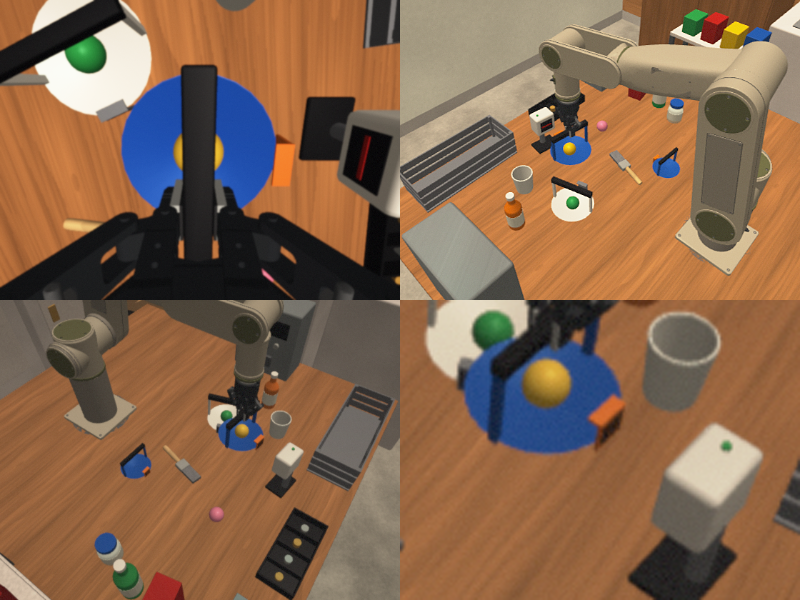

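The dish hangs level with the ball in its middle. The wrist view shows the reader's window beside the tag, so I'll measure them in the same picture.

Run:
```python
import cv2
w=cv2.imread('pics/wrist3f.png');a=w[110:310,360:560]
cv2.imwrite('pics/c6.png',cv2.resize(a,None,fx=3,fy=3,interpolation=cv2.INTER_CUBIC))
```

```text
(no output)
```

View pics/c6.png

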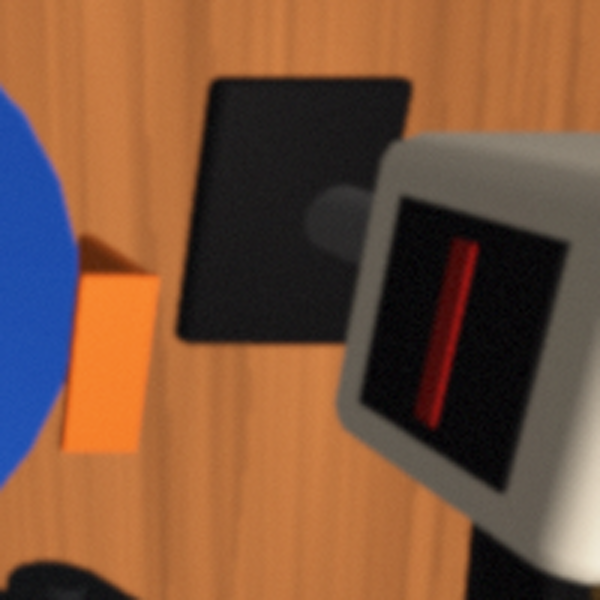

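Window corners in the crop: (400,196), (568,242), (504,493), (358,402). Foot corners: (212,78), (412,78), (178,340). Tag top edge corners: (80,273), (158,276), (138,452), (63,452). Fitting both.

```bash
cat > m6.py <<'E'
from m3 import *
U=lambda *p:np.array([(360+u/3,110+v/3) for u,v in p])
cam=wcam([592.16,134.15,206.34],[180,0,82.305])
W=U((400,196),(568,242),(504,493),(358,402));S=U((465,238),(428,428));F=U((212,78),(412,78),(178,340))
T=U((158,276),(138,452),(80,273),(63,452))
def f(v):
  q=v[:3];w,h,ws,xf,zf=v[3:8]
  P=place(q,[(0,w,140-h),(0,w,140+h),(0,-w,140+h),(0,-w,140-h),(0,ws,140),(0,-ws,140),(xf-35,50,zf),(xf+35,50,zf),(xf-35,-50,zf)])
  return np.r_[(proj('wrist',P,cam)-np.r_[W,S,F]).ravel(),(zf-8)/4]
s=least_squares(f,[755,111.5,-.134,28,28,20,34,8],x_scale=[100,100,1,10,10,10,10,10])
print('reader',s.x.round(2),np.degrees(s.x[2]),f(s.x)[:-1].reshape(-1,2).round(1).tolist())
# dish from tag top, height free
L=np.array([(84,20,55),(84,-20,55),(68,20,55),(68,-20,55)],float)
g=lambda v:(proj('wrist',place(v[:3],L+[0,0,v[3]]),cam)-T).ravel()
d=least_squares(g,[592,134,-.134,105],x_scale=[100,100,1,100]);print('dish',d.x.round(2),np.degrees(d.x[2]),g(d.x).round(1))
g2=lambda v:(proj('wrist',place(v[:3],L+[0,0,105]),cam)-T).ravel()
d=least_squares(g2,[592,134,-.134],x_scale=[100,100,1]);print('dish z105',d.x.round(2),np.degrees(d.x[2]),g2(d.x).round(1))
q=s.x;c=np.array([np.cos(q[2]),np.sin(q[2])]);n=np.array([-c[1],c[0]])
t=place(d.x,[(84,0,140)])[0,:2]-q[:2];print('tag in reader axes',t@c,t@n)
t=np.array([592.16,134.15])+84*np.array([np.cos(np.radians(-7.7)),np.sin(np.radians(-7.7))])-q[:2];print('tag(tcp) in reader axes',t@c,t@n)
E
python3 m6.py
```

```text
reader [ 7.5241e+02  1.1383e+02 -1.3000e-01  2.7830e+01  2.5380e+01  2.3190e+01
  3.6260e+01  5.7000e+00] -7.566638554482545 [[-0.2, -0.1], [-0.4, 0.7], [-0.4, 0.8], [0.1, -0.0], [1.3, -0.2], [-0.4, -0.7], [0.4, -0.8], [-0.1, -1.0], [-0.3, 0.9]]
dish [ 5.9158e+02  1.3544e+02 -1.3000e-01  1.0626e+02] -7.265734270939415 [ 0.2 -0.6 -0.3 -0.1  0.1  0.6  0.1  0.1]
dish z105 [ 5.9203e+02  1.3495e+02 -1.3000e-01] -7.296148485769167 [ 0.1 -0.4 -0.4 -0.3  0.2  0.8  0.2 -0.1]
tag in reader axes -77.7707673385893 0.21146659165821233
tag(tcp) in reader axes -77.53511913647911 -1.1528986995764916
```

The tag is 77.7 mm in front, centred to 0.2 mm, with yaw error about 0.3°. I'm backing off 2 mm, settling, and checking steadiness.

```bash
python3 -m handwheel '[[0,-0.0005,0,0],[0,-0.001,0,0],[0,-0.0005,0,0],[0,0,0,0],[0,0,0,0],[0,0,0,0],[0,0,0,0],[0,0,0,0],[0,0,0,0],[0,0,0,0]]' && python3 -m handwheel '[[0,0,0,0],[0,0,0,0],[0,0,0,0],[0,0,0,0],[0,0,0,0]]'
python3 - <<'E'
from h import *
import cv2
w=cv2.imread('pics/scene3f.png')
def ball(im):
    h=cv2.cvtColor(im[200:280,300:400],cv2.COLOR_BGR2HSV);m=cv2.inRange(h,(18,120,80),(30,255,255));n,l,st,c=cv2.connectedComponentsWithStats(m)
    i=1+st[1:,4].argmax();return st[i].tolist(),c[i]+[300,200]
im=np.ascontiguousarray(r.snapshot('scene')[:,:,::-1]);cv2.imwrite('pics/scene4.png',im)
a,b=ball(w),ball(im);print(a,b)
print('ball world at z 139:',ground('scene',b[1],139),r.sense()['qd'].round(2))
cv2.imwrite('pics/c7.png',cv2.resize(im[150:290,280:460],None,fx=4,fy=4,interpolation=cv2.INTER_CUBIC))
E
```

```text
time: 17.3
tool_pos: [590.2, 134.7, 206.3]
tcp_rot: [180.0, -0.0, 82.3]
ft_force: [0.0, -0.2, -3.4]
finger_gap: 17.1
grip_force: 58.6
time: 17.8
tool_pos: [590.2, 134.7, 206.3]
tcp_rot: [-180.0, 0.0, 82.3]
ft_force: [-0.2, 0.1, -4.1]
finger_gap: 17.2
grip_force: 58.6Traceback (most recent call last):
  File "<stdin>", line 8, in <module>
  File "<stdin>", line 6, in ball
ValueError: attempt to get argmax of an empty sequence
```

Run:
```python
from h import *
import cv2
def ball(im):
    h=cv2.cvtColor(im[160:210,310:360],cv2.COLOR_BGR2HSV);m=cv2.inRange(h,(17,110,70),(32,255,255));n,l,st,c=cv2.connectedComponentsWithStats(m)
    i=1+st[1:,4].argmax();return st[i].tolist(),c[i]+[310,160]
a,b=ball(cv2.imread('pics/scene3f.png')),ball(cv2.imread('pics/scene4.png'))
for k in(a,b):print(k,'ball',ground('scene',k[1],139))
im=cv2.imread('pics/scene4.png');cv2.imwrite('pics/c7.png',cv2.resize(im[150:290,280:460],None,fx=4,fy=4,interpolation=cv2.INTER_CUBIC))
```

```text
([19, 14, 19, 19, 279], array([338.17562724, 182.82437276])) ball [595.99930275 136.07883624 139.        ]
([19, 13, 19, 19, 279], array([337.56630824, 182.35842294])) ball [593.95271119 136.55376024 139.        ]
```

View pics/c7.png

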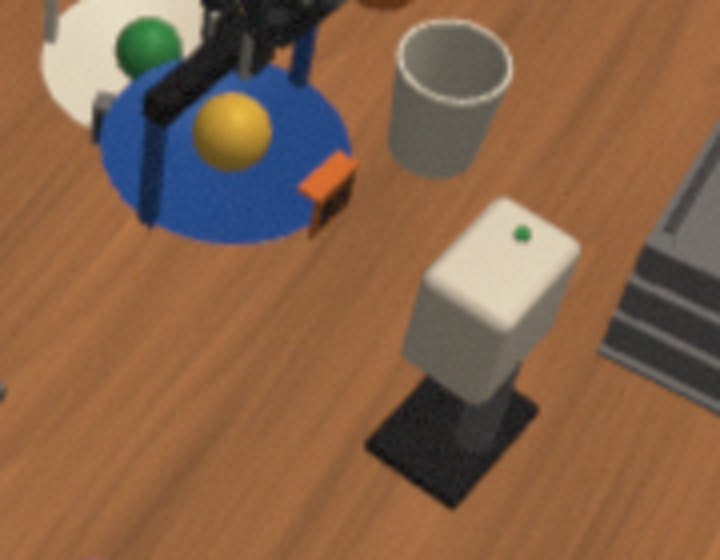

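The yellow ball at (232,131) sits in the middle of the level dish, and the tag at (328,190) faces the reader head with a clear gap. The pose is steady, so I'm handing in.

```bash
python3 -c "
from bench import r
print(r.hand_in())"
```

```text
the job is handed in; nothing more can be done
None
```

I handed the job in at about 18 s of robot time: the arm is holding the dish up level, the ball in its middle, with the tag squarely facing the reader window about 80 mm in front and level with its middle; the judge's verdict was not shown.

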